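Fit a sight window and screw down its retaining ring

ROBOT

A 7-joint arm with a two-finger parallel gripper is mounted at the origin on a cart in front of the work surface, level with it; the furniture and walls round the work are solid. World frame = base frame: x ahead of the robot, y to its left, z up, the work surface at z = 0. Lengths are in m, angles in rad, forces in N, time in s.
With the tool pointing down it reaches from about 0.4 to 0.9 m from the base axis. Payload 5.6 kg.
Tool frame: the origin (TCP) lies midway between the tips of the shut fingers; the grasp point (between the pads) lies 19 mm behind it; y points along the fingers, z is the direction in which the jaws open and shut, and the axes are right-handed (so a half turn about y gives the same grasp; the last joint's range is limited). The gripper opens to 92 mm and grips with 3 to 60 N. Pads are 20 mm wide; open, the fingers measure 128 mm over their backs; the gripper's body (75 mm by 189 mm) begins 69 mm behind the grasp point.
Start: joints at [1.086, 0.468, -0.012, 1.603, 0.006, 1.071, -0.056], TCP at [0.278, -0.588, 0.215] pointing down, gripper open.
Joint ranges: [-2.53, 2.53], [-0.31, 2.02], [-1.57, 1.55], [0.28, 2.44], [-1.29, 4.43], [0.15, 1.84], [-2.92, 2.92]. Speed limits (rad/s): [2.57, 2.57, 3.14, 3.14, 3.14, 3.14, 3.14].

INTERFACE

Orientations are given as a 3x3 rotation matrix whose columns are the frame's x, y, z axes.
In Python, from station import env, effector, solver, viewer, workorder, search_frame, tip_of gives the robot as it stands. Calls block until the motion is done:
- env.reach(position, orientation): joint-space move of the TCP to a pose.
- env.movel(position, frame=None, rate=0.15): straight line of the TCP; frame=None keeps the orientation; rate is the mean speed in m/s.
- env.goto_joints(angles): joint-space move.
- effector.release() and effector.grasp(squeeze=None): open the fingers fully, or close them until they stop; squeeze is the grip in N (None keeps the last).
- env.pause(seconds).
- solver.inverse_kinematics(position, orientation): joint angles nearest the present ones, or None.
- env.sense(): the state.
- viewer.read_camera(name): name is "scene" or "top" or "wrist"; returns (picture, depth): 400x640x3 uint8, red, green, blue; 400x640 float32, m along the optical axis (not along the pixel's ray), 0 where there is no reading.
- viewer.camera_info(name): a dict with "intrinsics" (3x3 intrinsics, pixels), "dist_coeffs" ([k1, k2, p1, p2, k3] as OpenCV has them; the pictures are not rectified), "eye" and "rotation" of the camera in the world; the wrist camera has in their place "T_tool_cam" (4x4, takes a point from camera to tool coordinates, whose origin is the TCP and whose axes are the tool frame's). Camera axes: x right, y up, looking along -z (the intrinsics and any distortion apply to the point x, -y, -z); pixel columns grow to the right and rows downward; lengths in m; the calibration is good to about 2 mm. A picture is of the moment at which its call begins: read the wrist's pose just before it. camera_info takes no time and is no camera call.
A pose or a line that the arm cannot do raises env.PlanningError and nothing moves.
- workorder.finish_job(): hands the job in, once; it reports no verdict.
Trained networks look in the newest picture that a camera, given by its name, has taken for a name from the list of things; names that differ only in an ending like _2 or _b are one class to them, and where a whole thing is asked for, a point or a joint stands for the part that bears it (a point fixed in the world has none). Each returns a list of dicts, best first, with "score" (0 to 1); they miss things now and then, are a little off and sometimes report something else, mostly with a low value. They report only what shows in the picture. A call takes as long as a camera call. They do not tell look-alikes from the thing itself.
- search_frame(camera, name): "at" ([x, y, z] in m, in world coordinates, good to about 4 mm: the middle of the surface that is visible of it).
- tip_of(camera, name): "at" ([x, y, z] in m, in world coordinates, good to about 4 mm: a listed point, or the origin of a listed thing).
The state is a dict: "t": time; "joint_positions": joint angles; "joint_velocities": joint speeds; "tau": joint torques, N m; "ee_pos": TCP position; "tcp_rot": TCP orientation; "wrist_force": force on the tool from outside, world axes, zero at the start; "moment": the same for the moment, N m; "gripper_width": finger opening in m.
Only numpy, scipy, OpenCV 4.12 (cv2) and the standard library are available. Lean on these libraries where they do the work, as an engineer would, in place of code of your own. Each camera call takes 0.05 s, during which the arm holds its last target.

TASK

Take the sight window out of its wooden rack, lay it down flat on the bare bench with its tube pointing up and let go of it, then take it again by the tube and seat it in the round steel port. Put the retaining ring over the tube, feel for the port's entry slots, and screw the ring clockwise all the way to its stop, so that by itself it holds the window snugly pressed down. Leave the gasket, spool, gauge and wrench where they are.

Things in the scene. Friction and masses are not known exactly. Their poses are not given: they have to be found in the camera images.
- window: Steel sight window, 0.12 kg: flange 48 mm across, 8 mm thick, lower edge bevelled 3 mm, holding the glass; on it a viewing tube 20 mm across, 44 mm long. Origin at the centre of the flange's glass face, z along the tube. Starts on edge in the rack, axis level, 32 mm up. Centre of mass 10 mm from the glass face: set on its rim with the tube raised over 30 degrees it falls flat, tube up.
- window_tube (a point): Point on the window's axis, on the tube, 27 mm from the glass face: where fingers take it in the rack. The tube ends 52 mm from the glass face; its last 4 mm taper to 14 mm across.
- rack: Fixed wooden rack, base 80 x 70 x 8 mm, origin under its centre, x along the window's axis. Flange in a slot at the -x end (cheeks 19 mm high), tube pointing to +x, in a V saddle at x = 12 to 22 mm (32 mm high). From x = -16 to 12 mm the tube is free for fingers from above, closing along y; the window lifts straight out. Rack and ring may change places, left and right.
- ring: Retaining ring, plain steel, 0.15 kg, standing: 50 mm tall, bore 32 mm; collar 48 mm across up to 20 mm, its lowest 5 mm tapered (41 mm at the foot); round knurled grip 42 mm across from 20 to 50 mm. Two pins 6 mm thick stick out of the collar along +x and -x, to 31 mm from the axis, centres 9 mm up. Origin at the centre of the lower face, z up; a half turn makes no difference.
- port: Round steel port fixed to the bench, foot 100 mm across, socket 76 mm outside, bore 52.6 mm, 42 mm high. Origin on its axis at bench level. Behind it, seen from the robot, the bench round x = 0.66, y = 0 is bare for 70 mm. A sprung seat 14 mm above the origin carries the flange (yields from 4.5 N, 1.5 N per mm). Screwed home: ring's lower face about 19 mm, window origin about 11 mm up.
- port_rim (a point): Centre of the port's rim, 42 mm above the bench. Two opposite entry slots for the pins, 11 mm wide, lie on a diameter turned by an unknown angle, up to 0.6 rad either way, from this x axis: look, or press the pins lightly on the rim (ring's lower face 36 mm up) and turn until the ring sinks to 22 mm; there is 0.1 rad of play either way.
- port_thread (a point): Point on the axis, 31 mm above the bench, where the pins' centres are once the ring has sunk in. From there the ring turns only clockwise (seen from above): ramps draw it down 3 mm against the seat by 1.1 rad from the slots' middle, then run level to a hard stop at 1.4 rad; there it stays by itself.
- gasket: Bystander: white gasket ring 64 mm across, 8 mm thick; origin under its centre.
- spool: Bystander: short steel spool 51 mm across, 90 mm tall, with a flange at each end, standing; origin under its centre.
- gauge: Bystander: dial gauge lying flat, 107 x 68 x 31 mm; origin under its centre.
- wrench: Bystander: flat wrench 206 mm long, 30 mm wide, 8 mm thick; origin under its centre, length along its y.
Things that resemble listed ones, but are neither listed nor needed, are in the scene too. Leave any blue look-alike of the ring alone.

How it is judged:
By the outcome, as a careful person would: the job done as asked, in the order asked, and still so for the second after the job is handed in, with the robot touching nothing.
It also fails if it takes over 72 s, if anything falls off the work surface, if the arm or the gripper's body presses on something with over 40 N, if the wrist force passes 120 N, or if a joint passes its speed limit or range.

## Working session

There is one attempt and no reset: what is moved stays moved. The work goes in short steps, each a Python script; the robot and the scene stay as the last script left them, time stands still between calls to the robot, and variables do not carry over. Pictures are saved under pics/ and viewed, and the job is handed in when it is done.

```bash
ls -la; mkdir -p pics; python3 - <<'E'
from station import env, effector, solver, viewer, workorder, search_frame, tip_of
import cv2, numpy as np
s=env.sense(); print(s)
for n in ("scene","top"):
    p,d=viewer.read_camera(n); cv2.imwrite(f"pics/{n}0.png",p[:,:,::-1]); np.save(f"pics/{n}0.npy",d)
    print(n,viewer.camera_info(n))
    for t in ("window","rack","ring","port","gasket","spool"):
        print(t,[(np.round(r["at"],3),round(r["score"],2)) for r in tip_of(n,t)])
print(viewer.camera_info("wrist"))
print(env.sense()["t"])
E
```

```text
total 12
drwxr-xr-x  3 agent agent 4096 Dec  6 22:50 .
drwxr-xr-x 23 root  root  4096 Dec  6 22:50 ..
drwxr-xr-x  2 agent agent 4096 Dec  6 22:50 pics
{'t': 0.0, 'joint_positions': array([ 1.08598744,  0.46837371, -0.01159522,  1.60362916,  0.00597023,
        1.07137322, -0.05629619]), 'joint_velocities': array([ 2.08051295e-04,  1.25793712e-03, -9.39272239e-04, -8.04692014e-05,
        9.71713984e-04,  1.38507410e-03, -9.64567418e-06]), 'tau': array([-2.46403561e-04, -5.20578253e+01, -1.29320560e-02, -2.43740505e+01,
       -5.66794281e-02,  1.73052546e-02,  1.65763063e-04]), 'ee_pos': array([ 0.27761542, -0.58708974,  0.21364028]), 'tcp_rot': array([[-9.04014379e-01, -8.36814444e-04,  4.27501231e-01],
       [-4.27502038e-01,  1.53564978e-03, -9.04013080e-01],
       [ 9.99990326e-05, -9.99998471e-01, -1.74598936e-03]]), 'wrist_force': array([-0.08114374, -0.5140841 ,  0.39954326]), 'moment': array([ 0.00728567,  0.02713494, -0.03179338]), 'gripper_width': 0.09209591468724651}
scene {'intrinsics': array([[392.66443545,   0.        , 316.63554453],
       [  0.        , 392.6644354
[... 1730 characters left out ...]
l [(array([0.763, 0.088, 0.   ]), 0.66), (array([ 0.528,  0.014, -0.001]), 0.62)]
{'intrinsics': array([[328.74556105,   0.        , 316.50787679],
       [  0.        , 328.74556105, 199.75141489],
       [  0.        ,   0.        ,   1.        ]]), 'dist_coeffs': array([-0.00055387,  0.        ,  0.        ,  0.        ,  0.        ]), 'T_tool_cam': array([[ 4.30379649e-04, -9.60520635e-01, -2.78208418e-01,
        -7.78954558e-02],
       [-2.92908122e-04,  2.78208311e-01, -9.60520718e-01,
        -1.69544195e-01],
       [ 9.99999864e-01,  4.94878075e-04, -1.61609100e-04,
        -3.68028905e-04],
       [ 0.00000000e+00,  0.00000000e+00,  0.00000000e+00,
         1.00000000e+00]])}
0.7
```

View pics/scene0.png

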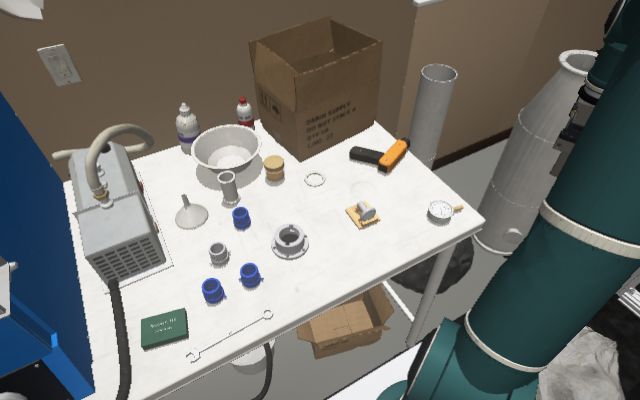

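View pics/top0.png

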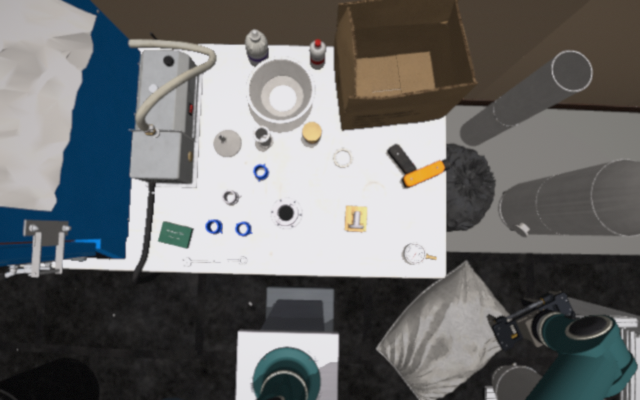

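```bash
python3 - <<'E'
import cv2, numpy as np
a=cv2.imread("pics/scene0.png"); b=cv2.imread("pics/top0.png")
def c(i,u,v,r=32): return cv2.resize(i[v-r:v+r,u-r:u+r],(260,260),interpolation=cv2.INTER_CUBIC)
cv2.imwrite("pics/crop1.png",np.vstack([np.hstack([c(a,362,213),c(a,218,254),c(a,290,240)]),np.hstack([c(b,356,218),c(b,232,198),c(b,286,213)])]))
E
```

```text
(no output)
```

View pics/crop1.png

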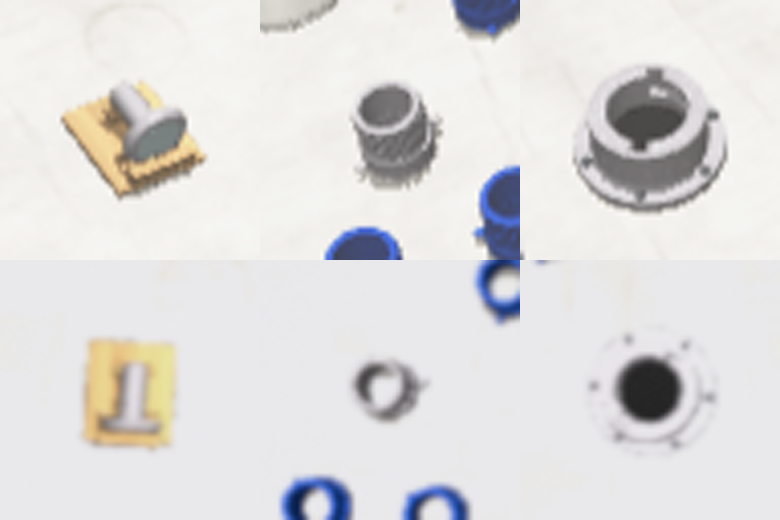

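```bash
cat > h.py <<'E'
from station import env, effector, solver, viewer, workorder, search_frame, tip_of
import cv2, numpy as np
def Rd(yaw,tilt=0.0):
    # tool x at yaw; y down; tilt raises tool x (fingers swing toward tool +x)
    c,s=np.cos(yaw),np.sin(yaw)
    xh=np.array([c,s,0]); d=np.array([0,0,-1.])
    x=np.cos(tilt)*xh-np.sin(tilt)*d; y=np.sin(tilt)*xh+np.cos(tilt)*d
    return np.column_stack([x,y,np.cross(x,y)])
def cam(n):
    s=env.sense(); p,d=viewer.read_camera(n); i=viewer.camera_info(n)
    if n=="wrist":
        T=np.eye(4);T[:3,:3]=s["tcp_rot"];T[:3,3]=s["ee_pos"]; T=T@i["T_tool_cam"]; R,e=T[:3,:3],T[:3,3]
    else: R,e=i["rotation"],i["eye"]
    return dict(p=p,d=d,R=R,e=e,K=i["intrinsics"],D=i["dist_coeffs"])
def save(c,f):
    cv2.imwrite(f"pics/{f}.png",c["p"][:,:,::-1]); np.savez(f"pics/{f}.npz",**c)
def load(f): return dict(np.load(f"pics/{f}.npz"))
def rays(c,uv):
    q=cv2.undistortPoints(np.array(uv,float).reshape(-1,1,2),c["K"],c["D"]).reshape(-1,2)
    return np.column_stack([q[:,0],-q[:,1],-np.ones(len(q))])
def onplane(c,uv,z):
    r=rays(c,uv)@c["R"].T; return c["e"]+r*((z-c["e"][2])/r[:,2])[:,None]
def cloud(c):
    v,u=np.mgrid[0:c["d"].shape[0],0:c["d"].shape[1]]
    r=rays(c,np.column_stack([u.ravel(),v.ravel()]))*c["d"].reshape(-1,1)
    return (r@c["R"].T+c["e"]).reshape(*c["d"].shape,3)
def px(c,P):
    q=(np.array(P,float).reshape(-1,3)-c["e"])@c["R"]; q=q*[1,-1,-1]
    return cv2.projectPoints(q,np.zeros(3),np.zeros(3),c["K"],c["D"])[0].reshape(-1,2)
def st(m=""):
    s=env.sense(); print(m,"t",round(s["t"],2),"p",np.round(s["ee_pos"],4),"F",np.round(s["wrist_force"],1),"M",np.round(s["moment"],2),"w",round(s["gripper_width"],4),"j7",round(s["joint_positions"][6],2)); return s
E
python3 - <<'E'
from h import *
for y in (0,np.pi):
    print(y,solver.inverse_kinematics([.5,-.2,.2],Rd(y)))
    for t in (35,40,45,50): print(t,solver.inverse_kinematics([.66,-.03,.05],Rd(y,np.radians(t)*(1 if y==0 else -1))))
env.reach([.5,-.2,.2],Rd(0)); st("rack view")
save(cam("wrist"),"w1")
env.reach([.5,.0,.2],Rd(0)); st("port view"); save(cam("wrist"),"w2")
E
```

```text
0 [ 0.87156814  0.3895587  -0.68375623  1.85669926  0.28981618  0.99637321
  1.63577341]
35 [ 0.84669627  0.94382632 -1.10880423  2.10802428  1.96515337  0.71007875
  0.0289343 ]
40 [ 0.97383807  1.23340109 -1.33833203  2.15587448  2.15962665  0.9946222
  0.09906614]
45 [ 0.9954379   1.30025944 -1.34118554  2.20220521  2.32713965  1.04364473
  0.03427195]
50 [ 1.01893988  1.38831453 -1.34529831  2.24149194  2.4910035   1.10559305
  0.00484424]
3.141592653589793 [ 0.43054336  0.3045449  -0.13467633  1.88444151  0.04931473  0.95577205
 -1.29727056]
35 [ 0.18483786  0.56773449 -0.22825423  2.14585844  2.59802165  0.20355211
  2.16838571]
40 [ 0.54492314  0.69183804 -0.66113554  2.17661781  2.40839519  0.45980859
  2.52069625]
45 [ 0.55794015  0.72671701 -0.66713934  2.22274171  2.61832096  0.58030694
  2.34566593]
50 [ 0.74519736  0.8989852  -0.89189294  2.25298732  2.64529901  0.78947253
  2.50971514]
rack view t 2.34 p [ 0.4998 -0.2011  0.1999] F [ 0.5 -0.3 -0. ] M [ 0.07 -0.12  0.02] w 0.092 j7 1.64
port view t 3.21 p [ 0.5003 -0.0018  0.1999] F [ 0.  -0.4 -0.8] M [ 0.06 -0.13  0.  ] w 0.0922 j7 1.25
```

View pics/w1.png

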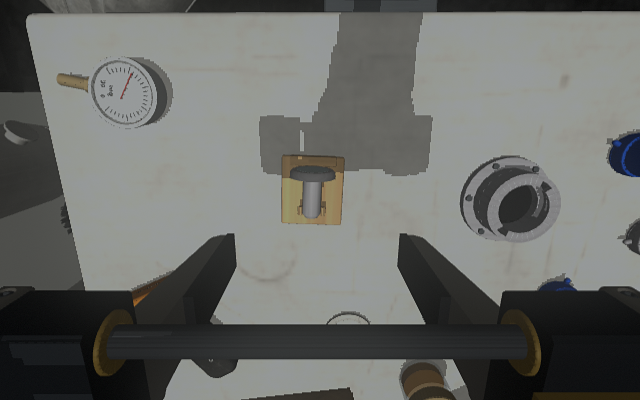

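View pics/w2.png

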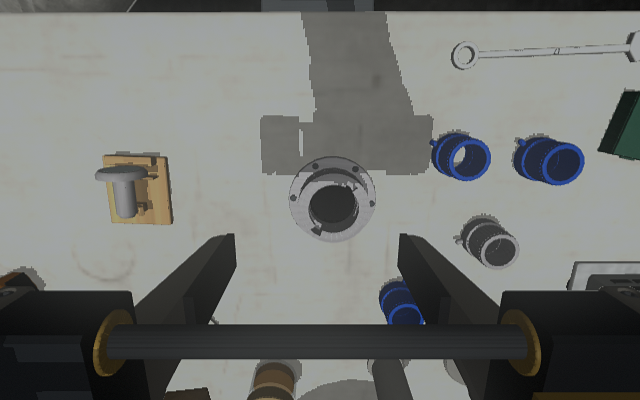

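```bash
python3 - <<'E'
from h import *
from scipy.optimize import least_squares
def fitc(P,r):
    return least_squares(lambda q:np.hypot(P[:,0]-q[0],P[:,1]-q[1])-r,P[:,:2].mean(0),loss='soft_l1',f_scale=.001)
w1,w2=load("w1"),load("w2")
for n,w in (("w1",w1),("w2",w2)):
    C=cloud(w); D=np.hypot(C[...,0]-.527,C[...,1]-.016)
    b=C[(D<.1)&(D>.06)&(abs(C[...,2])<.01)]; print(n,"bench z",b[:,2].mean(),b[:,2].std())
    m=(D<.042)&(abs(C[...,2]-.042)<.004)
    P=C[m]; print("rim",len(P),"z",np.median(P[:,2]))
    # plain mid-annulus fit: image-edge based; use outer/inner hull
    c=P[:,:2].mean(0)
    for it in range(5):
        a=np.arctan2(P[:,1]-c[1],P[:,0]-c[0]);r=np.hypot(*(P[:,:2]-c).T)
        k=np.round(a/ (2*np.pi/72)).astype(int)
        mid=np.array([[*(c+ .5*(r[k==j].min()+r[k==j].max())*np.array([np.cos(j*2*np.pi/72),np.sin(j*2*np.pi/72)]))] for j in np.unique(k) if (k==j).sum()>2])
        o=fitc(mid,.0322); c=o.x
    print("rim centre",c,np.sqrt((o.fun**2).mean()))
    # rectified view
    S=440;sc=S/.09
    g=np.mgrid[0:S,0:S]; X=c[0]+(S/2-g[0])/sc; Y=c[1]+(S/2-g[1])/sc
    uv=px(w,np.stack([X,Y,np.full_like(X,.042)],-1)).reshape(S,S,2).astype(np.float32)
    r=cv2.remap(w["p"],uv[...,0],uv[...,1],cv2.INTER_LINEAR)
    for rr in (.0263,.038): cv2.circle(r,(S//2,S//2),int(rr*sc),(255,0,0),1)
    cv2.imwrite(f"pics/port_{n}.png",r[:,:,::-1])
a=cv2.imread("pics/port_w1.png");b=cv2.imread("pics/port_w2.png");cv2.imwrite("pics/port_r.png",np.hstack([a,b])[:, :880] if 0 else cv2.resize(np.hstack([a,b]),(800,400)))
# window/rack from w1
C=cloud(w1)
m=(abs(C[...,0]-.517)<.06)&(abs(C[...,1]+.205)<.05)
for lo,hi in ((.004,.012),(.025,.032),(.034,.046),(.05,.06)):
    P=C[m&(C[...,2]>lo)&(C[...,2]<hi)]
    if len(P)>20: print(lo,len(P),P.min(0).round(4),P.max(0).round(4),P.mean(0).round(4), cv2.minAreaRect((P[:,:2]*1000).astype(np.float32)))
# ring
C=cloud(w2); D=np.hypot(C[...,0]-.571,C[...,1]-.192)
P=C[(D<.03)&(abs(C[...,2]-.05)<.003)]; print("ringtop",len(P),P.mean(0),fitc(P,.0185).x, cv2.minEnclosingCircle((P[:,:2]*1000).astype(np.float32)))
E
```

```text
w1 bench z -0.000651464814743402 0.0007585240062341068
rim 2214 z 0.04122792105846523
rim centre [0.52565212 0.01502921] 0.000981857670340314
w2 bench z -0.0006022313956732366 0.0007484577683400624
rim 2048 z 0.04135426158116054
rim centre [0.52557199 0.01530654] 0.0010296927484174097
0.004 2344 [ 0.4723 -0.2431  0.0041] [ 0.5554 -0.1705  0.0118] [ 0.52   -0.2068  0.0073] ((514.189453125, -206.6741943359375), (69.89724731445312, 81.92479705810547), 87.3174819946289)
0.025 147 [ 0.4838 -0.229   0.025 ] [ 0.5368 -0.1829  0.032 ] [ 0.5126 -0.2064  0.0287] ((510.40093994140625, -206.7162628173828), (46.063865661621094, 52.26157760620117), 88.13632202148438)
0.034 788 [ 0.4838 -0.2286  0.0341] [ 0.537  -0.1831  0.0459] [ 0.5092 -0.2065  0.0397] ((510.6859436035156, -206.7711181640625), (45.53968811035156, 52.81283187866211), 87.6636962890625)
0.05 247 [ 0.4843 -0.2215  0.05  ] [ 0.4931 -0.1908  0.0564] [ 0.4887 -0.2056  0.0532] ((488.6219787597656, -206.10289001464844), (30.865507125854492, 8.148528099060059), 87.79761505126953)
ringtop 508 [0.57088249 0.19191049 0.04896615] [0.57112288 0.19173094] ((571.5977783203125, 191.99655151367188), 21.656831741333008)
```

View pics/port_r.png

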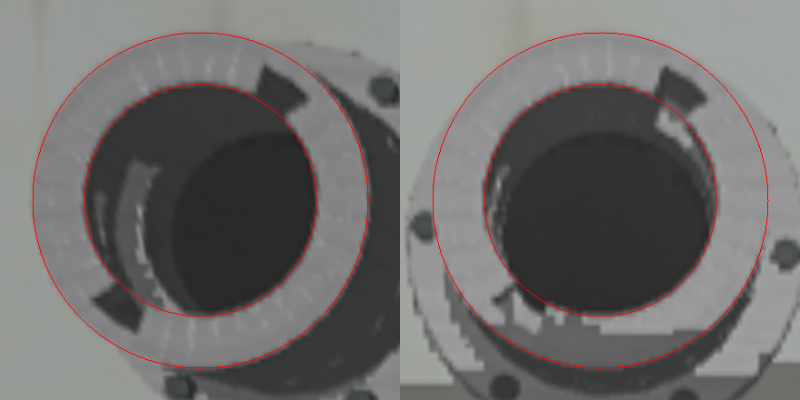

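```bash
python3 - <<'E'
from h import *
f=lambda p,R:(lambda q:None if q is None else np.round(q,2))(solver.inverse_kinematics(p,R))
print("rack0",f([.511,-.2065,.013],Rd(-.042)),"rackpi",f([.511,-.2065,.013],Rd(np.pi-.042)))
for pos in ([.66,-.03,.1],[.66,-.03,.02],[.62,-.08,.1],[.62,-.08,.02]):
  for t in (35,40,45):
    t_=np.radians(t)
    print(pos,t,"inA",f(pos,Rd(0,-t_)),"inB",f(pos,Rd(np.pi,t_)))
# clutter height map around
C=cloud(load("scene0")) if 0 else None
w=load("w1");
for f0 in("w1","w2"):
    C=cloud(load(f0)); m=(C[...,0]>.55)&(C[...,0]<.9)&(abs(C[...,1])<.25)&(C[...,2]>.02)
    P=C[m]; H={}
    for p in P: k=(round(p[0]/.04)*.04,round(p[1]/.04)*.04); H[k]=max(H.get(k,0),p[2])
    print({(round(a,2),round(b,2)):round(v,2) for (a,b),v in sorted(H.items())})
E
```

```text
rack0 [ 0.73  0.67 -0.52  1.94  0.52  0.67  1.41] rackpi [-0.33  0.78  0.88  2.01 -0.88  0.78 -0.53]
[0.66, -0.03, 0.1] 35 inA [ 0.29  1.08 -0.64  1.05  0.43  1.77  1.28] inB [-0.02  0.98  0.02  1.08 -0.02  1.69 -1.56]
[0.66, -0.03, 0.1] 40 inA [ 0.19  1.09 -0.44  0.97  0.29  1.84  1.38] inB [-0.04  1.05  0.08  1.   -0.05  1.8  -1.54]
[0.66, -0.03, 0.1] 45 inA None inB None
[0.66, -0.03, 0.02] 35 inA [ 0.28  1.16 -0.61  1.06  0.45  1.67  1.29] inB [-0.02  1.07  0.03  1.09 -0.03  1.59 -1.56]
[0.66, -0.03, 0.02] 40 inA [ 0.24  1.22 -0.59  0.97  0.43  1.78  1.31] inB [-0.03  1.14  0.05  1.   -0.04  1.7  -1.55]
[0.66, -0.03, 0.02] 45 inA [-0.09  1.21  0.21  0.91 -0.15  1.82  1.66] inB [-0.05  1.2   0.1   0.9  -0.08  1.82 -1.53]
[0.62, -0.08, 0.1] 35 inA [ 0.37  1.01 -0.61  1.19  0.42  1.7   1.33] inB [ 0.04  0.92  0.02  1.22  0.02  1.62 -1.51]
[0.62, -0.08, 0.1] 40 inA [ 0.34  1.06 -0.59  1.11  0.41  1.8   1.35] inB [ 0.04  0.98  0.04  1.14  0.01  1.72 -1.5 ]
[0.62, -0.08, 0.1] 45 inA [ 0.06  1.04 -0.01  1.06  0.05  1.83  1.61] inB [-0.05  1.04  0.22  1.07 -0.09  1.82 -1.42]
[0.62, -0.08
[... 443 characters left out ...]
.64, 0.12): np.float64(0.02), (0.76, -0.08): np.float64(0.07), (0.76, -0.04): np.float64(0.07), (0.8, -0.16): np.float64(0.02), (0.8, -0.08): np.float64(0.04)}
{(0.56, 0.0): np.float64(0.04), (0.56, 0.04): np.float64(0.04), (0.56, 0.16): np.float64(0.05), (0.56, 0.2): np.float64(0.05), (0.6, 0.16): np.float64(0.05), (0.6, 0.2): np.float64(0.05), (0.64, 0.08): np.float64(0.05), (0.64, 0.12): np.float64(0.05), (0.68, 0.08): np.float64(0.05), (0.68, 0.12): np.float64(0.05), (0.72, 0.08): np.float64(0.08), (0.76, -0.08): np.float64(0.07), (0.76, -0.04): np.float64(0.07), (0.76, 0.08): np.float64(0.08), (0.76, 0.12): np.float64(0.07), (0.76, 0.2): np.float64(0.02), (0.8, -0.16): np.float64(0.02)}
```

```bash
python3 - <<'E'
from h import *
env.goto_joints([.43054336,.3045449,-.13467633,1.88444151,.04931473,.95577205,-1.29727056]); st()
R=Rd(np.pi-.042)
env.reach([.511,-.2065,.085],R); st("above")
save(cam("wrist"),"w3")
E
```

```text
t 5.43 p [ 0.4999 -0.1999  0.1999] F [-0.3 -0.  -0.8] M [0.05 0.03 0.03] w 0.0917 j7 -1.3
above t 5.97 p [ 0.5114 -0.2064  0.0853] F [-0.2  1.1  1.2] M [0.02 0.01 0.  ] w 0.0918 j7 -1.36
```

View pics/w3.png

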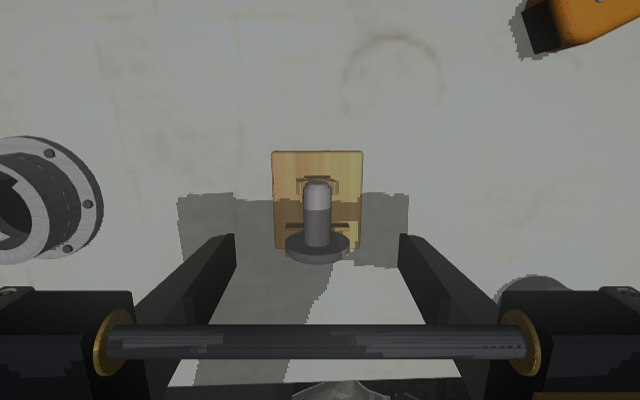

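```bash
python3 - <<'E'
from h import *
R=Rd(np.pi-.042)
env.movel([.511,-.2065,.014],R,rate=.1); st("down")
effector.grasp(30); st("grasped")
env.movel([.511,-.2065,.16],R,rate=.2); st("lift")
save(cam("wrist"),"w4")
f=lambda p,R:(lambda q:None if q is None else np.round(q,2))(solver.inverse_kinematics(p,R))
for t in (38,42): 
  for z in (.1,.025): print(t,z,f([.6,-.08,z],Rd(0,-np.radians(t))))
E
```

```text
down t 6.88 p [ 0.5115 -0.2066  0.0145] F [ 0.  -0.7 -0.6] M [-0.04  0.03 -0.03] w 0.0919 j7 -1.38
grasped t 7.97 p [ 0.511  -0.2066  0.014 ] F [ 0.1 -0.2 -1.2] M [0.02 0.03 0.04] w 0.0191 j7 -1.38
lift t 8.86 p [ 0.5101 -0.2062  0.1589] F [-0.  -0.4 -1.5] M [ 0.03 -0.02  0.03] w 0.0189 j7 -1.34
38 0.1 [ 0.5   1.12 -0.9   1.2   0.6   1.82  1.19]
38 0.025 [ 0.5   1.22 -0.9   1.2   0.67  1.75  1.17]
42 0.1 [ 0.39  1.08 -0.68  1.15  0.45  1.83  1.3 ]
42 0.025 [ 0.47  1.26 -0.9   1.14  0.67  1.83  1.18]
```

View pics/w4.png

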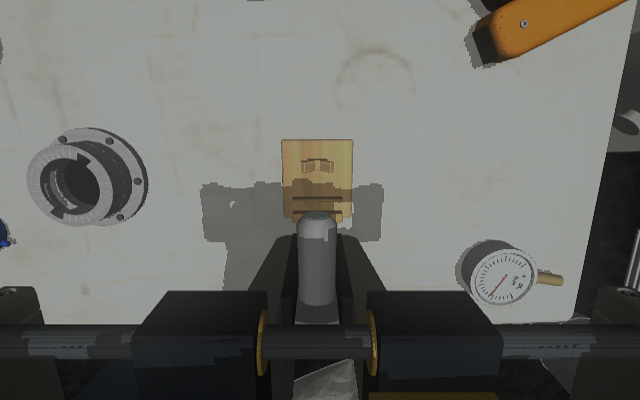

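```bash
python3 - <<'E'
from h import *
env.goto_joints([.04,.78,.04,1.14,.01,1.72,1.64]); st("via")
t=np.radians(42); R=Rd(0,-t)
for th in (42,40,38):
    R=Rd(0,-np.radians(th)); q=solver.inverse_kinematics([.61,-.08,.07],R); q2=solver.inverse_kinematics([.61,-.08,.025],R); print(th,q if q is None else np.round(q,2),q2 if q2 is None else np.round(q2,2))
save(cam("scene"),"s1"); save(cam("wrist"),"w5")
E
```

```text
via t 11.43 p [ 0.6489 -0.0839  0.2251] F [-0.4 -0.4 -1.6] M [ 0.03 -0.7   0.03] w 0.0186 j7 1.64
42 [0.03 1.02 0.04 1.15 0.01 1.71 1.64] [0.04 1.07 0.04 1.15 0.01 1.65 1.64]
40 [0.04 0.99 0.04 1.18 0.01 1.66 1.64] [0.04 1.05 0.04 1.18 0.01 1.61 1.63]
38 [0.04 0.97 0.04 1.21 0.01 1.62 1.64] [0.04 1.02 0.04 1.21 0.01 1.57 1.63]
```

View pics/s1.png

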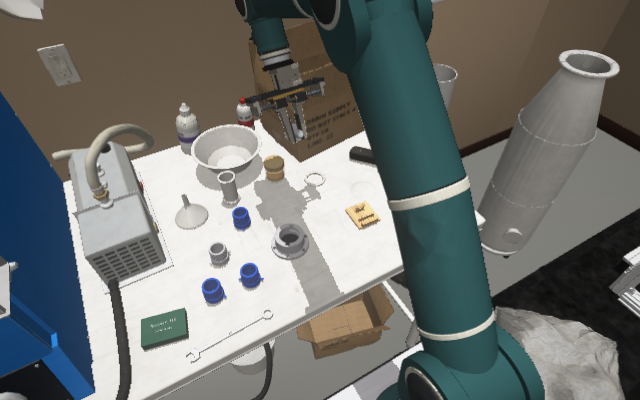

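```bash
python3 - <<'E'
from h import *
R=Rd(0,-np.radians(42))
env.reach([.605,-.08,.06],R); st("pre")
env.movel([.605,-.08,.026],R,rate=.1); st()
for z in (.023,.0215,.020,.019):
    F0=env.sense()["wrist_force"][2]
    env.movel([.605,-.08,z],R,rate=.05); s=st()
    if s["wrist_force"][2]-F0>2: break
save(cam("wrist"),"w6"); 
E
```

```text
pre t 12.26 p [ 0.6064 -0.0802  0.0614] F [ 0.5 -0.6 -0.3] M [ 0.1  -0.94 -0.01] w 0.0189 j7 1.64
 t 12.75 p [ 0.6046 -0.08    0.0255] F [-0.2 -1.2 -1.1] M [ 0.04 -0.93  0.  ] w 0.0192 j7 1.64
 t 13.0 p [ 0.6051 -0.08    0.0231] F [ 0.2 -0.1 -2.1] M [ 0.04 -0.96  0.01] w 0.0191 j7 1.63
 t 13.25 p [ 0.605  -0.08    0.0215] F [-0.5  0.2 -0.9] M [ 0.1  -0.95  0.03] w 0.0191 j7 1.63
 t 13.5 p [ 0.6049 -0.08    0.0199] F [ 0.4  0.9 -0.8] M [ 0.11 -0.94 -0.02] w 0.019 j7 1.63
 t 13.75 p [ 0.6051 -0.08    0.0194] F [0.2 0.1 0.8] M [ 0.06 -0.6  -0.  ] w 0.0191 j7 1.63
```

View pics/w6.png

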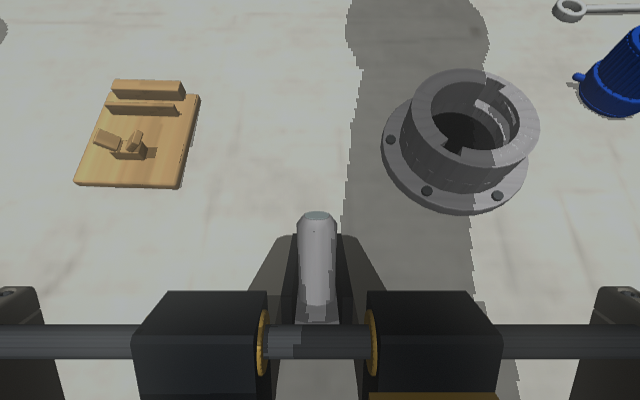

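```bash
python3 - <<'E'
from h import *
effector.release(); st("rel"); env.pause(.3)
save(cam("wrist"),"w7")
R=Rd(0,-np.radians(42)); a=R[:,1]
p=np.array([.605,-.08,.0194])
env.movel(p-a*.09,R,rate=.2); st()
q=solver.inverse_kinematics([.57,-.08,.2],Rd(0)); print(np.round(q,2))
save(cam("wrist"),"w8")
E
```

```text
rel t 14.94 p [ 0.605 -0.08   0.019] F [-0.2 -0.  -0.4] M [ 0.07 -0.8  -0.  ] w 0.092 j7 1.63Traceback (most recent call last):
  File "<stdin>", line 6, in <module>
station.PlanningError: the arm cannot follow that straight line within its joint ranges
```

View pics/w7.png

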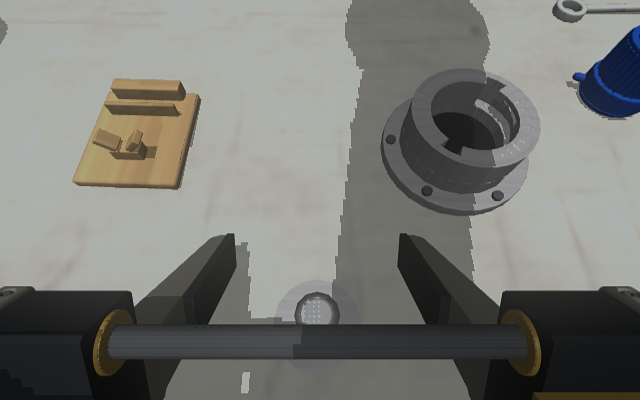

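```bash
python3 - <<'E'
from h import *
for th in (42,30,20):
  R=Rd(0,-np.radians(th))
  for d in (.04,.06,.09):
    p=np.array([.605,-.08,.0194])-Rd(0,-np.radians(42))[:,1]*d; q=solver.inverse_kinematics(p,R); print(th,d,p,None if q is None else np.round(q,2))
E
```

```text
42 0.04 [ 0.63176522 -0.08        0.04912579] [0.03 1.08 0.04 1.07 0.01 1.73 1.64]
42 0.06 [ 0.64514784 -0.08        0.06398869] [0.03 1.09 0.05 1.01 0.01 1.77 1.64]
42 0.09 [ 0.66522175 -0.08        0.08628303] [ 0.    1.1   0.11  0.93 -0.04  1.84  1.67]
30 0.04 [ 0.63176522 -0.08        0.04912579] [0.04 0.94 0.03 1.27 0.01 1.46 1.63]
30 0.06 [ 0.64514784 -0.08        0.06398869] [0.04 0.94 0.03 1.22 0.01 1.5  1.63]
30 0.09 [ 0.66522175 -0.08        0.08628303] [0.04 0.95 0.03 1.14 0.01 1.57 1.63]
20 0.04 [ 0.63176522 -0.08        0.04912579] [0.05 0.83 0.02 1.43 0.01 1.23 1.63]
20 0.06 [ 0.64514784 -0.08        0.06398869] [0.05 0.83 0.02 1.39 0.01 1.27 1.63]
20 0.09 [ 0.66522175 -0.08        0.08628303] [0.05 0.84 0.02 1.32 0.01 1.34 1.63]
```

```bash
python3 - <<'E'
from h import *
R=Rd(0,-np.radians(42)); a=R[:,1]
p=np.array([.605,-.08,.0194])
env.movel(p-a*.06,R,rate=.25); st()
env.reach(p-a*.095+[0,0,.02],Rd(0,-np.radians(25))); st()
env.reach([.635,-.08,.2],Rd(0)); s=st(); print(np.round(s["joint_positions"],2))
save(cam("wrist"),"w8")
E
```

```text
t 15.68 p [ 0.6457 -0.08    0.0643] F [-0.6  0.2 -0.7] M [ 0.06 -0.79  0.03] w 0.0916 j7 1.64
 t 16.06 p [ 0.668  -0.0803  0.1118] F [ 0.4 -0.4 -0. ] M [ 0.07 -0.53  0.  ] w 0.092 j7 1.64
 t 16.61 p [ 0.634  -0.0799  0.1994] F [0.4 0.4 0.2] M [ 0.   -0.17  0.01] w 0.0921 j7 1.64
[ 0.07  0.46  0.    1.64 -0.    1.03  1.64]
```

View pics/w8.png

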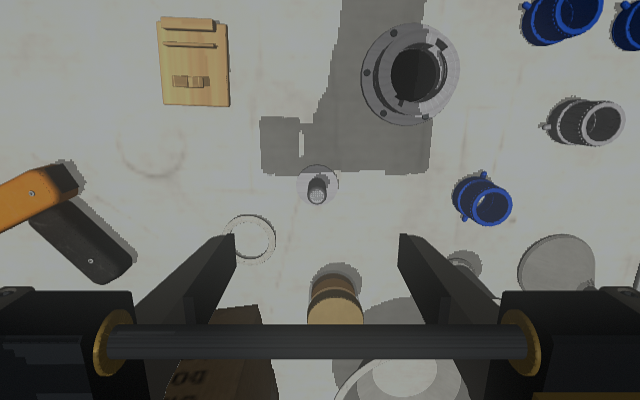

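```bash
python3 - <<'E'
from h import *
from scipy.optimize import least_squares
w=load("w8"); C=cloud(w); D=np.hypot(C[...,0]-.645,C[...,1]+.08)
for lo,hi in ((.005,.011),(.048,.055)):
    P=C[(D<.035)&(C[...,2]>lo)&(C[...,2]<hi)]; print(lo,len(P),P.mean(0).round(4),cv2.minEnclosingCircle((P[:,:2]*1000).astype(np.float32)))
C=cloud(load("w1"));
# crop with projected circles
S=3; im=w["p"].copy()
E
```

```text
0.005 940 [ 0.6385 -0.0801  0.0074] ((641.9889526367188, -79.86044311523438), 23.961181640625)
0.048 248 [ 0.6411 -0.0799  0.0509] ((641.6229858398438, -79.93766021728516), 9.608582496643066)
```

```bash
python3 - <<'E'
from h import *
R=Rd(0)
env.reach([.6418,-.0799,.075],R); 
env.movel([.6418,-.0799,.031],R,rate=.12); st("down")
effector.grasp(25); st("grasp")
env.movel([.6418,-.0799,.12],R,rate=.2); st("lift")
env.reach([.5257,.0152,.12],R); st("over")
env.movel([.5257,.0152,.079],R,rate=.15); st("pre")
save(cam("wrist"),"w9"); save(cam("scene"),"s9")
E
```

```text
down t 17.74 p [ 0.6425 -0.08    0.0319] F [-1.2  0.3  0.5] M [ 0.05 -0.1  -0.03] w 0.0922 j7 1.64
grasp t 18.84 p [ 0.6418 -0.0799  0.031 ] F [ 0.5 -0.5 -0.3] M [ 0.07 -0.18  0.03] w 0.0195 j7 1.64
lift t 19.43 p [ 0.6411 -0.0798  0.1193] F [-0.6 -0.1 -1. ] M [ 0.04 -0.11 -0.05] w 0.019 j7 1.64
over t 20.08 p [0.5252 0.0152 0.1191] F [ 0.3  0.3 -0.7] M [ 0.04 -0.2   0.02] w 0.0194 j7 1.47
pre t 20.51 p [0.5259 0.0145 0.0784] F [-0.3 -0.1 -0.8] M [ 0.1  -0.15  0.03] w 0.019 j7 1.46
```

View pics/w9.png

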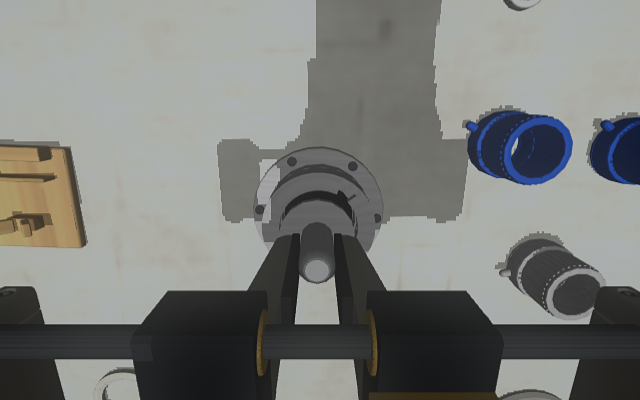

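```bash
python3 -c "
import cv2;a=cv2.imread('pics/s9.png');cv2.imwrite('pics/s9c.png',cv2.resize(a[170:290,230:350],(600,600),interpolation=cv2.INTER_CUBIC))"
```

```text
(no output)
```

View pics/s9c.png

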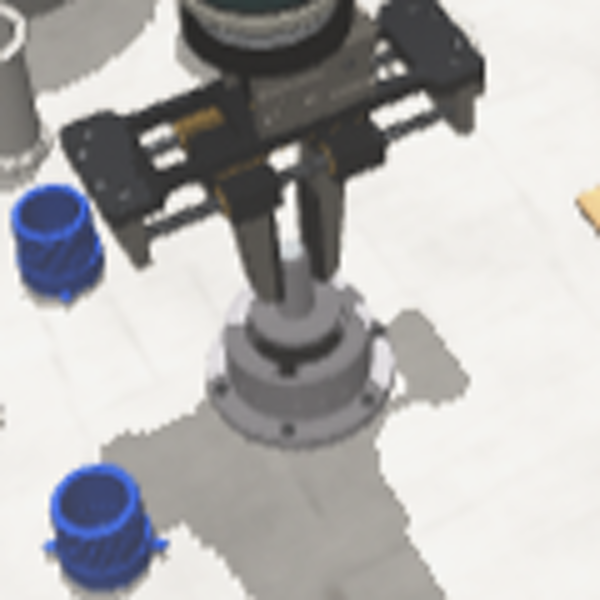

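```bash
python3 - <<'E'
from h import *
R=Rd(0)
for z in (.072,.069,.066,.063,.060,.055,.050,.0465,.045):
    env.movel([.5257,.0152,z],R,rate=.06); s=st()
    if abs(s["wrist_force"][2])>6 or np.hypot(*s["wrist_force"][:2])>8: print("contact");break
E
```

```text
t 20.88 p [0.5256 0.0152 0.072 ] F [ 0.5 -0.1 -1.5] M [ 0.08 -0.12 -0.05] w 0.0191 j7 1.46
 t 21.12 p [0.5256 0.0152 0.0689] F [-0.3 -1.5 -1. ] M [ 0.05 -0.13  0.03] w 0.0188 j7 1.46
 t 21.38 p [0.5255 0.0152 0.0658] F [-0.   0.6 -1.8] M [-0.01 -0.15  0.02] w 0.019 j7 1.46
 t 21.62 p [0.5255 0.0152 0.0628] F [ 0.4  0.2 -1.7] M [ 0.09 -0.13 -0.05] w 0.0192 j7 1.46
 t 21.88 p [0.5255 0.0152 0.0598] F [ 0.1  0.1 -1.4] M [ 0.03 -0.16  0.01] w 0.0189 j7 1.46
 t 22.12 p [0.5254 0.0152 0.0546] F [ 0.1  0.4 -1.6] M [ 0.12 -0.19 -0.04] w 0.0188 j7 1.46
 t 22.38 p [0.5253 0.0152 0.0496] F [ 0.1 -0.7 -1.6] M [ 0.05 -0.12 -0.04] w 0.0191 j7 1.46
 t 22.62 p [0.5255 0.0152 0.0463] F [ 0.7  0.1 -0.6] M [ 0.04 -0.14 -0.02] w 0.0192 j7 1.46
 t 22.88 p [0.5257 0.0152 0.045 ] F [ 0.3  0.1 -1.8] M [ 0.07 -0.12 -0.03] w 0.0195 j7 1.46
```

```bash
python3 - <<'E'
from h import *
R=Rd(0)
effector.release(); st("rel")
env.movel([.5257,.0152,.12],R,rate=.2)
save(cam("wrist"),"w10")
env.reach([.565,.16,.17],R); st("ring view")
save(cam("wrist"),"w11")
E
```

```text
rel t 24.02 p [0.5257 0.0152 0.045 ] F [ 0.3  0.4 -0.4] M [ 0.01 -0.17 -0.01] w 0.092 j7 1.46
ring view t 25.27 p [0.5642 0.1592 0.1685] F [-0.5 -0.4 -0.3] M [ 0.02 -0.1   0.07] w 0.0914 j7 1.21
```

View pics/w10.png

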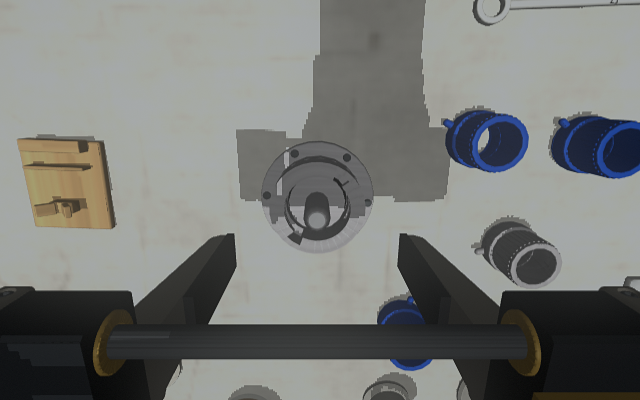

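View pics/w11.png

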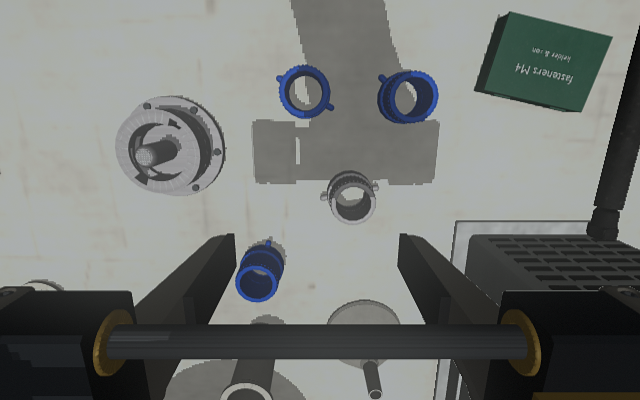

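```bash
python3 - <<'E'
from h import *
w=load("w11"); C=cloud(w)
def top(c,x,y,lo,hi,r):
    D=np.hypot(c[...,0]-x,c[...,1]-y); P=c[(D<r)&(c[...,2]>lo)&(c[...,2]<hi)]
    return len(P),P.mean(0).round(4),cv2.minEnclosingCircle((P[:,:2]*1000).astype(np.float32))
print("ring",top(C,.571,.192,.047,.053,.03))
print("tube11",top(C,.5257,.0152,.062,.07,.02)); C10=cloud(load("w10")); print("tube10",top(C10,.5257,.0152,.062,.07,.02))
print("rim11",top(C,.5257,.0152,.039,.045,.042))
print("box",[ (lo,C[(abs(C[...,0]-.7)<.1)&(C[...,1]>.2)&(C[...,1]<.3)][:,2].max()) for lo in (0,)])
c=np.array([.5713,.192]); S=600; sc=S/.09
g=np.mgrid[0:S,0:S]; X=c[0]+(S/2-g[0])/sc; Y=c[1]+(S/2-g[1])/sc
uv=px(w,np.stack([X,Y,np.full_like(X,.009)],-1)).reshape(S,S,2).astype(np.float32)
r=cv2.remap(w["p"],uv[...,0],uv[...,1],cv2.INTER_CUBIC)
cv2.circle(r,(S//2,S//2),int(.031*sc),(255,0,0),1);cv2.circle(r,(S//2,S//2),int(.024*sc),(255,0,0),1)
cv2.imwrite("pics/ring_r.png",r[:,:,::-1])
c=np.array([.5257,.0152])
X=c[0]+(S/2-g[0])/sc; Y=c[1]+(S/2-g[1])/sc
uv=px(w,np.stack([X,Y,np.full_like(X,.042)],-1)).reshape(S,S,2).astype(np.float32)
r2=cv2.remap(w["p"],uv[...,0],uv[...,1],cv2.INTER_CUBIC)
cv2.imwrite("pics/ring_r2.png",cv2.resize(np.hstack([r,r2]),(800,400))[:,:,::-1])
E
```

```text
ring (646, array([0.5712, 0.1923, 0.049 ]), ((571.2872924804688, 192.30409240722656), 21.276269912719727))
tube11 (386, array([0.5255, 0.0166, 0.0648]), ((525.9888305664062, 15.991202354431152), 9.745386123657227))
tube10 (485, array([0.5249, 0.0151, 0.0648]), ((525.6243896484375, 15.077164649963379), 9.682462692260742))
rim11 (2968, array([0.5242, 0.0156, 0.0414]), ((525.5516967773438, 15.370737075805664), 38.64518737792969))
box [(0, np.float64(0.09033369022826199))]
```

View pics/ring_r2.png

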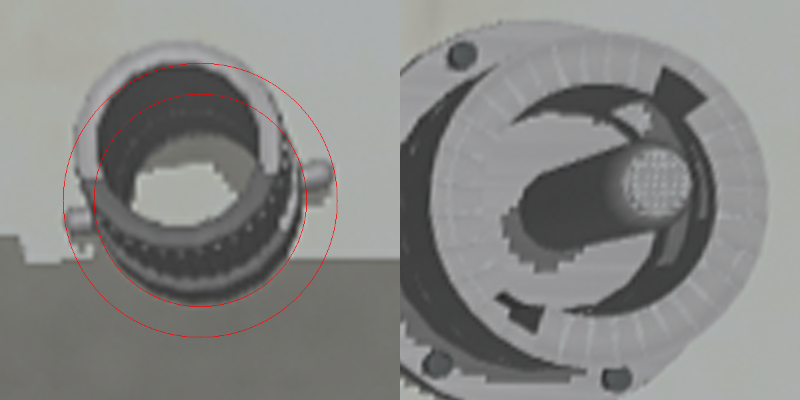

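```bash
python3 - <<'E'
from h import *
R=Rd(.3)
p=[.5713,.1922]
env.reach([*p,.085],R); st()
env.movel([*p,.027],R,rate=.12); st("down")
effector.grasp(55); st("grasp")
env.movel([*p,.15],R,rate=.2); st("lift")
q=solver.inverse_kinematics([.5257,.0152,.15],Rd(1.026)); print(np.round(q,2))
env.reach([.5257,.0152,.15],Rd(1.026)); st("over")
for y in (.7,.3,-.1,-.4,-.55):
    q=solver.inverse_kinematics([.5257,.0152,.049],Rd(y)); print(y,np.round(q,2))
save(cam("wrist"),"w12"); save(cam("scene"),"s12"); save(cam("top"),"t12")
E
```

```text
t 25.77 p [0.571  0.1901 0.0843] F [ 0.4 -0.6  0.8] M [ 0.05 -0.15  0.03] w 0.0918 j7 1.42
down t 26.4 p [0.5721 0.1922 0.028 ] F [-0.6 -0.3  0.1] M [ 0.05 -0.15 -0.04] w 0.0919 j7 1.41
grasp t 27.23 p [0.5713 0.1922 0.027 ] F [-0.3 -0.9  0.7] M [ 0.13 -0.1   0.03] w 0.0405 j7 1.41
lift t 27.99 p [0.5704 0.1918 0.1488] F [ 0.8 -0.2 -1.1] M [ 0.04 -0.12 -0.  ] w 0.0407 j7 1.43
[ 0.12  0.36 -0.25  1.95  0.12  0.85  2.4 ]
over t 28.91 p [0.5255 0.016  0.1493] F [-0.7  0.2 -1.5] M [ 0.14 -0.04 -0.  ] w 0.0407 j7 2.4
0.7 [ 0.04  0.51 -0.16  2.01  0.14  0.63  2.06]
0.3 [-0.01  0.5  -0.1   2.01  0.08  0.63  1.71]
-0.1 [-0.08  0.5  -0.01  2.02  0.01  0.62  1.37]
-0.4 [-0.13  0.5   0.05  2.02 -0.04  0.62  1.12]
-0.55 [-0.16  0.5   0.08  2.02 -0.07  0.62  0.99]
```

View pics/w12.png

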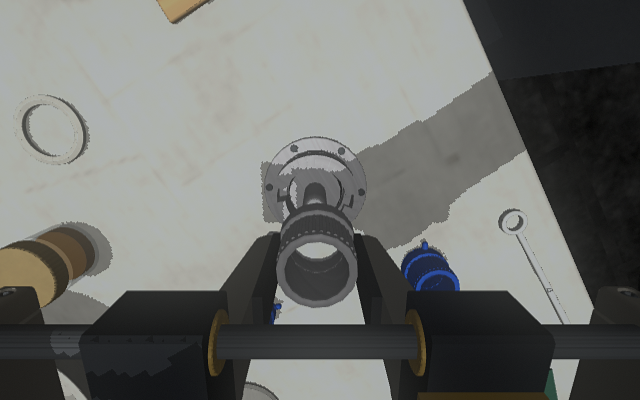

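```bash
python3 -c "
import cv2;a=cv2.imread('pics/s12.png');cv2.imwrite('pics/s12c.png',cv2.resize(a[150:290,220:360],(600,600),interpolation=cv2.INTER_CUBIC))"
```

```text
(no output)
```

View pics/s12c.png

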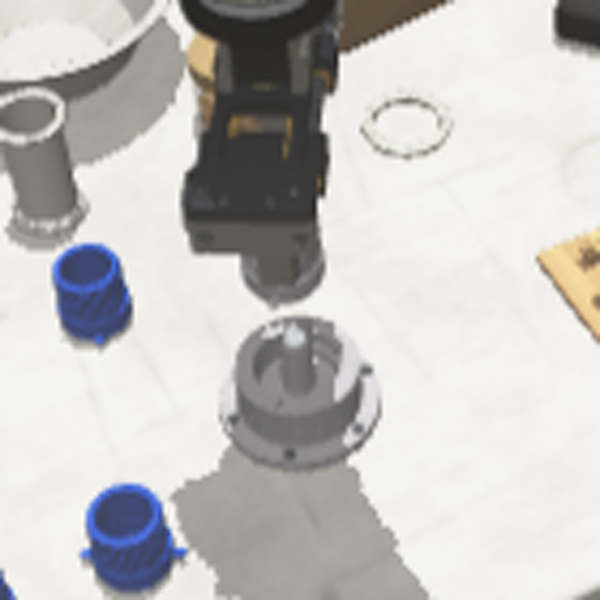

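```bash
python3 - <<'E'
from h import *
R=Rd(1.026)
env.movel([.5257,.0152,.08],R,rate=.12); st()
for z in (.070,.066,.063,.0615,.060,.0585,.057,.055,.053,.051,.049):
    env.movel([.5257,.0152,z],R,rate=.08); s=st()
    if s["wrist_force"][2]>6 or np.hypot(*s["wrist_force"][:2])>12: print("contact");break
E
```

```text
t 29.79 p [0.5262 0.0155 0.0804] F [-0.5  0.6 -1.7] M [ 0.08 -0.11 -0.06] w 0.0406 j7 2.36
 t 30.07 p [0.5255 0.0151 0.0699] F [-0.6  0.  -1.8] M [ 0.1  -0.06 -0.05] w 0.0406 j7 2.36
 t 30.32 p [0.5256 0.0152 0.0659] F [-0.3  0.4 -2.3] M [ 0.11 -0.08 -0.04] w 0.0407 j7 2.36
 t 30.57 p [0.5255 0.0152 0.0628] F [ 0.2  0.6 -2.5] M [ 0.13 -0.11 -0.01] w 0.0409 j7 2.35
 t 30.82 p [0.5257 0.0152 0.0614] F [-0.2  0.4 -1.8] M [ 0.15 -0.13 -0.05] w 0.0403 j7 2.35
 t 31.07 p [0.5256 0.0152 0.0599] F [ 0.6 -0.4 -1.6] M [ 0.09 -0.06 -0.03] w 0.041 j7 2.35
 t 31.32 p [0.5256 0.0152 0.0584] F [-1.4  0.1 -1.3] M [ 0.13 -0.11 -0.01] w 0.0407 j7 2.35
 t 31.57 p [0.5256 0.0152 0.0569] F [-0.1 -0.2 -1.9] M [ 0.14 -0.05  0.01] w 0.0406 j7 2.35
 t 31.82 p [0.5256 0.0152 0.0548] F [ 0.3  0.7 -1.7] M [ 0.1  -0.1  -0.05] w 0.0409 j7 2.35
 t 32.07 p [0.5256 0.0152 0.0528] F [ 0.6 -0.7 -1.1] M [ 0.12 -0.14  0.05] w 0.0405 j7 2.35
 t 32.32 p [0.5256 0.0152 0.0509] F [-0.1  1.2 -1.3] M [ 0.16 -0.15 -0.01] w 0.0408 j7 2.35
 t 32.57 p [0.5259 0.0152 0.049 ] F [ 0.3 -0.2 -1. ] M [ 0.13 -0.18  0.04] w 0.0406 j7 2.35
```

```bash
python3 - <<'E'
from h import *
y0=1.026
for th in (.15,.3,.5,.7,.9,1.1,1.2):
    z=.049-.003*np.clip(th/1.1,0,1)
    env.reach([.5257,.0152,z],Rd(y0-th)); s=env.sense(); x=s["tcp_rot"][:,0]
    print("th",th,"yaw",round(y0-np.arctan2(x[1],x[0]),3)); st()
    if abs(s["moment"][2])>2 or np.linalg.norm(s["wrist_force"])>30: print("stop");break
E
```

```text
th 0.15 yaw 0.146
 t 32.82 p [0.526  0.0153 0.0489] F [-0.3 -0.1  1.9] M [ 0.04 -0.12 -0.03] w 0.0409 j7 2.23
th 0.3 yaw 0.294
 t 33.07 p [0.526  0.0153 0.0484] F [-0.2  0.1  1. ] M [ 0.06 -0.15 -0.07] w 0.0404 j7 2.11
th 0.5 yaw 0.492
 t 33.35 p [0.526  0.0153 0.0479] F [0.5 0.2 2.6] M [ 0.05 -0.18 -0.03] w 0.0409 j7 1.94
th 0.7 yaw 0.692
 t 33.63 p [0.5259 0.0153 0.0473] F [-0.1  0.1  4.1] M [ 0.05 -0.09 -0.05] w 0.0408 j7 1.78
th 0.9 yaw 0.891
 t 33.91 p [0.5259 0.0152 0.0467] F [-0.1  0.1  3.7] M [ 0.06 -0.16 -0.11] w 0.0406 j7 1.62
th 1.1 yaw 1.091
 t 34.18 p [0.5256 0.0153 0.046 ] F [-0.7 -0.2  4.3] M [ 0.13 -0.11 -0.09] w 0.0404 j7 1.46
th 1.2 yaw 1.193
 t 34.43 p [0.5257 0.0153 0.046 ] F [0.1 0.9 3.1] M [ 0.18 -0.09 -0.11] w 0.0409 j7 1.38
```

```bash
python3 - <<'E'
from h import *
y0=1.026
for th in (1.3,1.36,1.4,1.44,1.48,1.52,1.56,1.6,1.64):
    env.reach([.5257,.0152,.046],Rd(y0-th)); s=env.sense(); x=s["tcp_rot"][:,0]
    print("th",th,"yaw",round(y0-np.arctan2(x[1],x[0]),3),end=" "); st()
    if abs(s["moment"][2]+.08)>.45 or np.linalg.norm(s["wrist_force"])>30: print("stop");break
save(cam("wrist"),"w13")
E
```

```text
th 1.3 yaw 1.295  t 34.68 p [0.5258 0.0153 0.046 ] F [-0.6  1.   2.2] M [ 0.17 -0.11 -0.09] w 0.0405 j7 1.29
th 1.36 yaw 1.355  t 34.93 p [0.5252 0.0156 0.046 ] F [-1.3  1.4  4.8] M [0.42 0.18 0.12] w 0.0404 j7 1.25
th 1.4 yaw 1.394  t 35.18 p [0.5252 0.0157 0.046 ] F [-1.7  1.7  4.8] M [0.45 0.23 0.75] w 0.0403 j7 1.21
stop
```

```bash
python3 - <<'E'
from h import *
y=1.026-1.4
env.reach([.5257,.0152,.046],Rd(1.026-1.42)); st("nudge")
effector.release(); st("rel")
env.movel([.5257,.0152,.16],Rd(y),rate=.2); st()
env.reach([.54,.0152,.18],Rd(0)); st()
save(cam("wrist"),"w14"); save(cam("scene"),"s14"); save(cam("top"),"t14")
C=cloud(load("w14"))
for lo,hi,r in ((.058,.066,.011),(.066,.073,.025),(.038,.045,.042)):
    D=np.hypot(C[...,0]-.5257,C[...,1]-.0152); P=C[(D<r)&(C[...,2]>lo)&(C[...,2]<hi)]
    if len(P)>5: print(lo,len(P),P.mean(0).round(4),np.median(P[:,2]).round(4),cv2.minEnclosingCircle((P[:,:2]*1000).astype(np.float32)))
E
```

```text
nudge t 35.48 p [0.5252 0.0157 0.046 ] F [-1.9  1.   5.4] M [0.37 0.22 1.19] w 0.0403 j7 1.2
rel t 36.36 p [0.5257 0.0152 0.046 ] F [-0.3 -0.3  0.3] M [ 0.01 -0.15 -0.01] w 0.092 j7 1.19
 t 37.08 p [0.525  0.0153 0.1592] F [ 0.5 -0.1 -0.3] M [-0.02 -0.14 -0.  ] w 0.0917 j7 1.17
 t 37.5 p [0.539  0.0149 0.1784] F [-0.5 -0.3  0.9] M [ 0.05 -0.14 -0.02] w 0.0918 j7 1.52
0.058 363 [0.5246 0.0145 0.0619] 0.0623 ((525.25146484375, 14.630997657775879), 9.849665641784668)
0.066 742 [0.5245 0.0149 0.0682] 0.0683 ((525.2717895507812, 14.954916000366211), 21.503398895263672)
0.038 2601 [0.5232 0.0153 0.0413] 0.0414 ((525.816162109375, 15.428019523620605), 38.24876022338867)
```

View pics/w14.png

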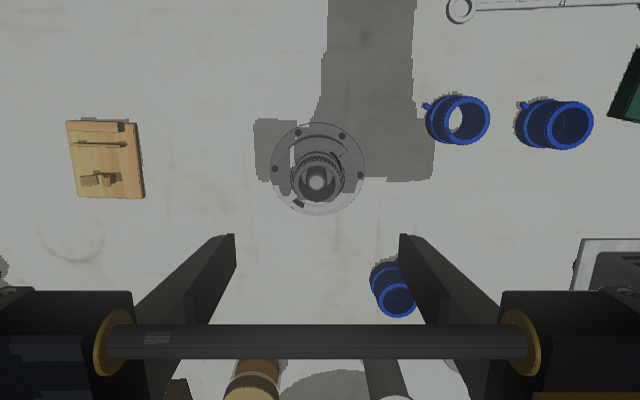

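View pics/s14.png

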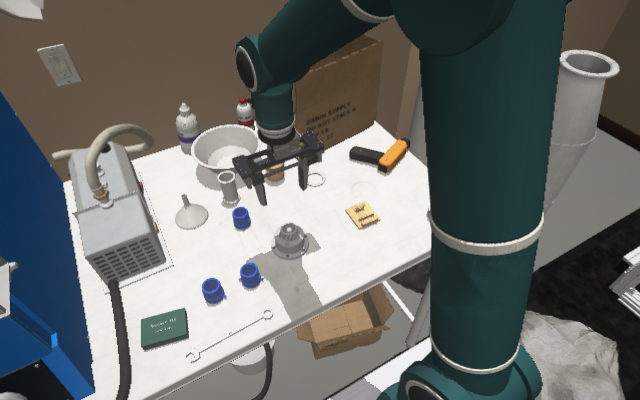

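```bash
python3 - <<'E'
from h import *
print(workorder.finish_job()); st()
E
```

```text
the job is handed in; nothing more can be done
None
the job is handed in; nothing more can be done
```

The window is seated in the port with the retaining ring screwed down to its stop, and the job was handed in at about 38 s of the 72 s allowed.

- **Window out of the rack:** I took it by the tube, set it on its rim with the tube raised 42°, and let go. It fell flat with the tube up on the bare bench at about (0.642, -0.080).
- **Into the port:** I took it again by the tube and lowered it into the port. The force readings showed no contact on the way in.
- **Entry slots:** I read their direction from the wrist picture, about -0.65 rad in the world frame. I stepped the ring down onto the rim while checking force, and it sank straight to 22 mm at the first try, so no turning search was needed.
- **Screwing down:** The turning moment rose sharply at about 1.36–1.4 rad clockwise, up to 1.2 N m with a last nudge, which I take as the hard stop.
- **Last checks, after letting go:** The ring's top is about 69 mm up, so its lower face is at 19 mm. The tube's end is about 63 mm up, so the window origin is at 11 mm. Both match the stated screwed-home heights.
- **Other things:** In the last scene picture the gasket, spool, wrench and blue look-alikes were where they started. The arm hid the gauge there, but no move went near it.

No check failed. Camera depths read about 0.7 mm low, and the heights above allow for that.

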